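# Set the drill-guide board in its jig

### The job

Set the drilling jig with a fingertip, grasping and lifting nothing: push the plywood guide board along its rails towards the notch until it drops in and lies flat and fully home. Then push the peg of the turn-button round so that its arm swings across the top of the board to its stop and keeps the board down. Leave the tools and parts lying about where they are.

Things in the scene. Friction and masses are not known exactly. Their poses are not given: they have to be found in the camera images.
- jig: bench drilling jig, fixed: base plate 200 (x) x 340 (y) x 12 mm with two parallel rails along its y axis, each 22 mm wide, 70 mm apart inside, tops 50 mm above the bench. Dark guide strips outside them (outer faces x = +-63 mm) rise 8 mm higher; the board has 2 mm of play between. Origin: centre of the plate's underside on the bench; x away from the robot, z up. x, y below are in this frame
- notch (a point): the locating notch, at x = 0, y = 92 mm: both rails are cut 8 mm deep from y = 40 to 144 mm (104 mm long, towards the left end); the rails beyond it rise to full height again and stop the board. The point: middle of the notch, at its floor, 42 mm above the bench. A steel bar, 28 mm above the bench, lies between the rails below it; else the space between them is open to the base plate
- board: drill-guide board, loose plywood, 110 (x) x 100 (y) x 20 mm, 0.25 to 0.5 kg, two steel-rimmed holes; origin: centre of its underside, axes as the jig's. It starts on the rails on the -y side of the notch. Pushed at its -y edge (1 to 4 N) it slides to +y; the front dips over the notch, and once the rear edge has passed too it drops flat: home, origin within 2 mm of notch, top at 62 mm
- keeper (a joint): turn-button (keeper): steel arm 66 x 18 x 8 mm that turns on a post beside the far (+x) rail, just above the board when this is home; an undropped board blocks it. Value in rad: 0 open, arm pointing 55 degrees from the jig's +x towards +y; grows anticlockwise seen from above; 2.18 closed (stop), arm along the jig's -x across the board. Starts at 0 to 0.6, stays where left, moves with 1 N at the peg
- keeper_peg (a point): top centre of the upright black peg on the keeper's arm; peg 14 mm in diameter and 40 mm high, standing from 72.5 to 112.5 mm above the bench, 55 mm from the keeper's turning axis
- keeper_pivot (a point): point on the keeper's vertical turning axis at the underside of its arm, 64.5 mm above the bench (2.5 mm above the seated board), at x = 82, y = 75 mm in the jig's frame; the screw head on it, 16 mm wide, ends 78.5 mm above the bench
- driver_1: bystander, loose: screwdriver, 210 mm long, 27 mm high, lying on the near edge of the jig's base plate
- bolt_4: bystander, loose: hexagon bolt, 52 mm long, 19 mm high, lying on the near edge of the jig's base plate
- nut_3: bystander, loose: hexagon nut, 26 mm wide, 11 mm high, lying on the near edge of the jig's base plate
- tape_measure: bystander, loose on the bench: tape measure, 38x79x62 mm, standing
- pliers_1: bystander, loose on the bench: pliers, 177 mm long, 12 mm high
- screw_tin: bystander, loose on the bench: open tin of screws, 74 mm across, 75 mm high

How it is judged (in metres and radians):
On the way, in this order (a step that is already met when the one before it is completed fails the run):
1. the board has dropped into the notch and lies flat, the turn-button still open (z of board in the frame of jig below 0.0445 m and y of board in the frame of jig between 0.086 and 0.098 m and angle between the z axis of board and the z axis of jig, either way round below 0.03 rad and value of joint keeper below 1.3 rad), for 0.2 s.
2. the turn-button is closed across the board (z of board in the frame of jig below 0.0445 m and y of board in the frame of jig between 0.086 and 0.098 m and angle between the z axis of board and the z axis of jig, either way round below 0.03 rad and value of joint keeper above 2.05 rad), for 0.2 s.
At the end, for the whole second after the job is handed in: The board lies at rest in the notch, its underside less than 44.5 mm above the bench (floor of the notch 42 mm), its centre at y = 86 to 98 mm of the jig, level within 0.03 rad, and the turn-button stands above 2.05 rad (stop at 2.18) (all of step 2 and linear speed of board below 0.01 m/s); the robot touches nothing.
It fails at once if the board is lifted off its rails (more than 6 mm) or tipped up (z of board in the frame of jig above 0.056 m or angle between the z axis of board and the z axis of jig, either way round above 0.2 rad).
It fails at once if a tool or part lying about is moved more than 25 mm (distance of any of driver_1, bolt_4, nut_3, tape_measure, pliers_1, screw_tin from where it was at the start of the episode above 0.025 m).
It also fails if it takes over 67 s, if anything falls off the work surface, if the arm or the gripper's body presses on something with over 40 N, if the wrist force passes 120 N, or if a joint passes its speed limit or range.

### The arm

A 6-joint arm with a two-finger parallel gripper is mounted at the origin on a cart in front of the work surface, level with it; the furniture and walls round the work are solid. World frame = base frame: x ahead of the robot, y to its left, z up, the work surface at z = 0. Lengths are in mm, angles in rad, forces in N, time in s.
With the tool pointing down it reaches from about 300 to 875 mm from the base axis. Payload 4.2 kg.
Tool frame: the origin (TCP) lies at the very end of the fingers, on their centre line; the grasp point (between the pads) lies 19 mm behind it; z points along the fingers, y is the direction in which the jaws open and shut (so a half turn about z gives the same grasp; the last joint's range is limited). The gripper opens to 85 mm and grips with 20 to 120 N. Pads are 22 mm wide; open, the fingers measure 114 mm over their backs; the gripper's body (76 mm by 85 mm) begins 54 mm behind the grasp point. The pads swing forward as they close: fully open they stand 13 mm farther back than shut.
Start: joints at [1.113, 0.32, 1.565, -0, 1.257, -0.02], TCP at [243.774, 520.784, 231.338] pointing down, gripper open.
Joint ranges: [-3.11, 3.11], [-0.84, 2.01], [0.21, 2.61], [-1.34, 4.49], [0.05, 2.63], [-2.56, 2.56]. Speed limits (rad/s): [2.57, 2.57, 3.14, 3.14, 3.14, 3.14].

### API

Orientations are given as a unit quaternion [w, x, y, z].
In Python, from bench import manip gives the robot as it stands.
- The arm moves only by the tool step_arm, never from a script. Its argument "moves" is a list of rows, each an object with "travel": the shift along the tool's x, y, z in units of 30 mm (1.0 is 30 mm), a list of three; "delta_rot": the turn, a rotation vector about the tool's x, y, z in units of 6 degrees (1.0 is 6 degrees), a list of three. In form: [{"travel": [x, y, z], "delta_rot": [ax, ay, az]}, ...]. A call has 1 to 8 rows; each row is the pose to reach, as a shift and turn from the pose commanded when the call began, along the tool's axes at that moment; what a row does not reach only later rows make up. A row lasts 1/12 s, in which the tool goes at most 41.7 mm and 7.16 degrees, less where a joint would pass 70% of its speed; a pose out of reach is approached as far as the arm can. A call with a gripper value outside its range is refused whole. "gripper" is the opening, from 0 (shut) to 1 (fully open), set as the call begins (left out, the last holds). The fingers move at their own pace and stop on an object; the grip force is fixed at half the most. Time passes only in rows, so rows that repeat a pose let the fingers close. It gives the time, the measured TCP pose, the force and the opening at its end, in the units of the state.
- manip.get_obs(): the state, without advancing time (a new reading comes with each control period).
- manip.grab_frame(name): name is "scene" or "top" or "wrist"; returns a dict with "img" (420x560x3 uint8, red, green, blue), "mtx" (3x3 intrinsics, pixels), "extrinsics" (4x4, takes a point from camera to world coordinates). Camera axes: x right, y up, looking along -z (the intrinsics and any distortion apply to the point x, -y, -z); pixel columns grow to the right and rows downward; lengths in mm; the calibration is good to about 2 mm. A picture is of the moment at which its call begins. There is no depth.
- manip.job_done(): hands the job in, once; it reports no verdict.
The state is a dict: "clock": time; "joint_pos": joint angles; "joint_vel": joint speeds; "tau": joint torques, N m; "ee_pos": TCP position; "tcp_rot": TCP orientation; "force": force on the tool from outside, world axes, zero at the start; "wrist_torque": the same for the moment, N m; "finger_gap": finger opening in mm.
Only numpy, scipy, OpenCV 4.12 (cv2) and the standard library are available. Lean on these libraries where they do the work, as an engineer would, in place of code of your own. Each camera call takes 0.05 s, during which the arm holds its last target.

## Working session

There is one attempt and no reset: what is moved stays moved. The work goes in short steps, Python scripts to look and compute and a tool call to move; the robot and the scene stay as the last step left them, time stands still between calls to the robot, and variables do not carry over. Pictures are saved under pics/ and viewed, and the job is handed in when it is done.

Besides the shell and the picture viewer there is one more tool, called after "Request:" as name(argument=value, ...), one argument or row to a line, values as JSON. step_arm: Moves the arm, as the interface text tells. Its arguments: {"type":"object","properties":{"moves":{"type":"array"},"gripper":{"type":"number"}},"required":["moves"]}

```bash
mkdir -p pics; python3 - <<'E'
from bench import manip
import cv2,json,numpy as np
o=manip.get_obs();print(o)
for n in("scene","top","wrist"):
    f=manip.grab_frame(n);cv2.imwrite(f"pics/{n}0.png",f["img"][:,:,::-1])
    np.savez(f"pics/{n}0.npz",**{k:f[k] for k in f if k!="name"})
    print(n,f["mtx"].tolist(),np.round(f["extrinsics"],4).tolist(),[k for k in f])
E
```

```text
{'clock': 0.0, 'joint_pos': array([ 1.11301241e+00,  3.20314847e-01,  1.56566127e+00, -1.47350026e-05,
        1.25739159e+00, -1.99646948e-02]), 'joint_vel': array([ 5.76020919e-04, -3.11646697e-04,  3.00857072e-04, -5.09048405e-04,
        9.81768231e-05,  1.64166613e-04]), 'tau': array([-5.65566788e-04, -4.15524602e+01, -2.34162104e+01, -1.07211949e-04,
        8.22265923e-03,  4.86532670e-06]), 'ee_pos': array([243.55930454, 520.3544951 , 230.47596656]), 'tcp_rot': array([-2.03189104e-04,  2.17163077e-01,  9.76134934e-01, -8.63982789e-04]), 'force': array([-0.54010256, -0.02903964, -0.12345886]), 'wrist_torque': array([0.03720103, 0.00390317, 0.01454184]), 'finger_gap': 85.9132624810357}
scene [[447.7588511793184, 0.0, 279.1459113386947], [0.0, 447.7588511793184, 206.5829074129099], [0.0, 0.0, 1.0]] [[-0.7796, 0.4687, -0.4153, 163.4102], [-0.6262, -0.5856, 0.5147, 280.79], [-0.0019, 0.6613, 0.7501, 836.2927], [0.0, 0.0, 0.0, 1.0]] ['img', 'mtx', 'extrinsics']
top [[474.5074400003472, 0.0, 284.4465392591213], [0.0, 474.5074400003472, 209.94212919090026], [0.0, 0.0, 1.0]] [[-0.0036, 0.9958, -0.0916, 465.6501], [-1.0, -0.0044, -0.0089, -236.6424], [-0.0092, 0.0915, 0.9958, 1271.297], [0.0, 0.0, 0.0, 1.0]] ['img', 'mtx', 'extrinsics']
wrist [[374.99022535397825, 0.0, 279.16015568677784], [0.0, 374.99022535397825, 212.36996412178408], [0.0, 0.0, 1.0]] [[0.4244, -0.8741, -0.2365, 183.8789], [0.9055, 0.4093, 0.1122, 549.205], [-0.0013, -0.2617, 0.9651, 372.3108], [0.0, 0.0, 0.0, 1.0]] ['img', 'mtx', 'extrinsics']
```

View pics/scene0.png

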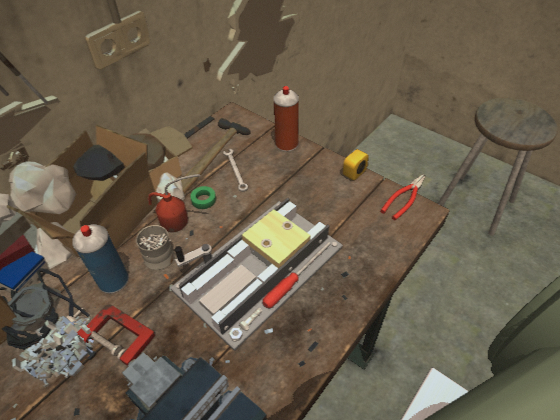

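View pics/top0.png

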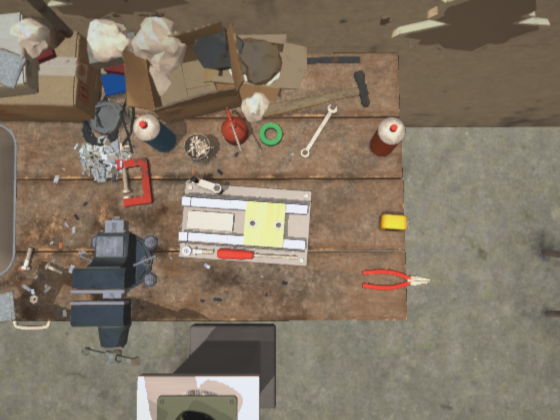

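```bash
python3 - <<'E'
import cv2
t=cv2.imread("pics/top0.png")[165:275,165:325];cv2.imwrite("pics/topz.png",cv2.resize(t,None,fx=5,fy=5,interpolation=cv2.INTER_CUBIC)[:600,:800])
t=cv2.imread("pics/scene0.png")[195:345,165:345];cv2.imwrite("pics/scenez.png",cv2.resize(t,None,fx=4,fy=4,interpolation=cv2.INTER_CUBIC))
E
```

```text
(no output)
```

View pics/topz.png

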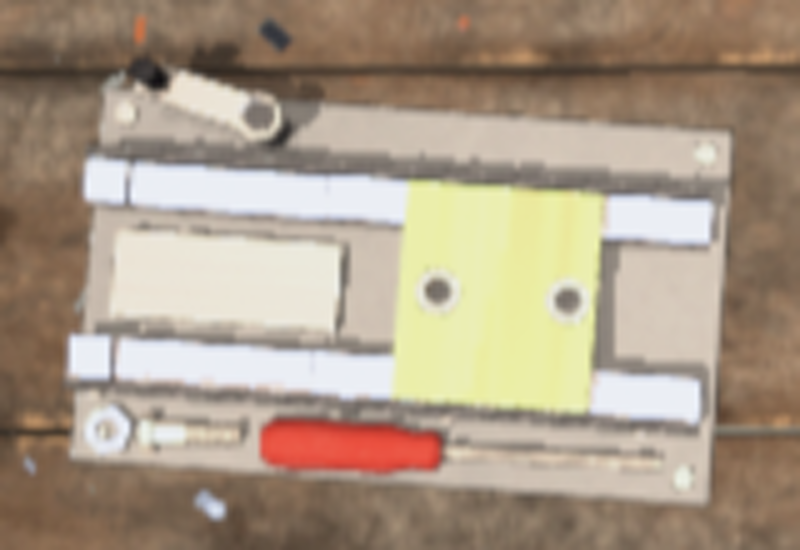

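View pics/scenez.png

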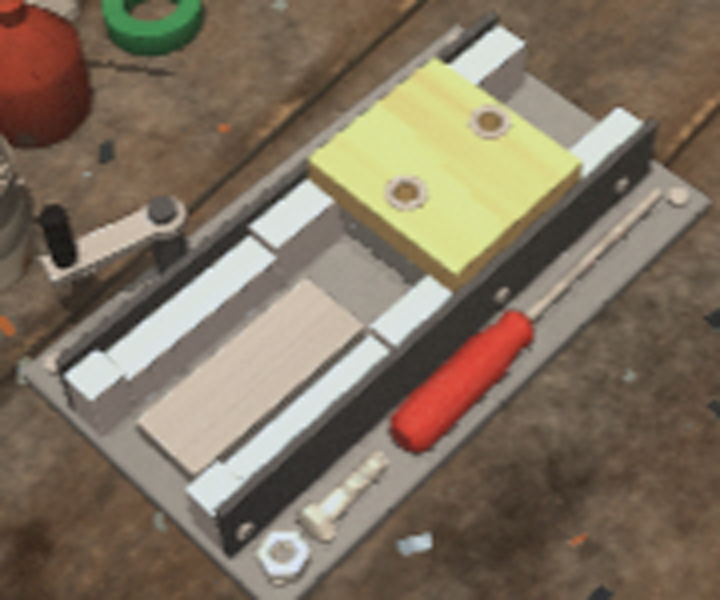

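```bash
cat > h.py <<'E'
import numpy as np
from scipy.optimize import least_squares
def cam(n,tag='0'):
    d=np.load(f"pics/{n}{tag}.npz");return d["mtx"],d["extrinsics"]
def proj(c,P):
    K,E=c;P=np.atleast_2d(P);p=(P-E[:3,3])@E[:3,:3];q=np.c_[p[:,0],-p[:,1],-p[:,2]]@K.T;return q[:,:2]/q[:,2:]
def back(c,uv,z):
    K,E=c;uv=np.atleast_2d(uv);r=np.c_[uv,np.ones(len(uv))]@np.linalg.inv(K).T;d=np.c_[r[:,0],-r[:,1],-r[:,2]]@E[:3,:3].T
    return E[:3,3]+d*((z-E[2,3])/d[:,2])[:,None]
def j2w(j,P):
    P=np.atleast_2d(P);c,s=np.cos(j[2]),np.sin(j[2]);return np.c_[j[0]+c*P[:,0]-s*P[:,1],j[1]+s*P[:,0]+c*P[:,1],P[:,2]]
def w2j(j,P):
    P=np.atleast_2d(P);c,s=np.cos(j[2]),np.sin(j[2]);x=P[:,0]-j[0];y=P[:,1]-j[1];return np.c_[c*x+s*y,-s*x+c*y,P[:,2]]
E
python3 - <<'E'
from h import *
ct,cs=cam("top"),cam("scene")
zt=lambda a:np.array(a,float)/5+165-0.4
zs=lambda a:np.array(a,float)/4+[165,195]-0.375
t=zt([(105,88),(732,130),(710,502),(72,460),(85,157),(70,335),(68,378),(83,200)])
T=np.array([(100,170,12),(100,-170,12),(-100,-170,12),(-100,170,12),(57,170,50),(-35,170,50),(-57,170,50),(35,170,50)],float)
s=zs([(22,368),(708,203),(460,27)])
S=np.array([(100,170,12),(-100,-170,12),(100,-170,12)],float)
for A in(1,2,3):
  def f(j):
    r=[]
    if A&1:r.append((proj(ct,j2w(j,T))-t).ravel())
    if A&2:r.append((proj(cs,j2w(j,S))-s).ravel())
    return np.concatenate(r)
  R=least_squares(f,[536,-135,-.05],x_scale=[1,1,.01]);print(A,R.x,np.round(R.fun,1))
j=R.x;np.save("j.npy",j)
b=zt([(408,180),(605,195),(590,413),(393,398)])
print("board top",np.round(w2j(j,back(ct,b,70)),1))
bs=zs([(312,158),(436,60),(582,163),(458,272)])
print("board scene",np.round(w2j(j,back(cs,bs,70)),1))
for n,c,p in(("t",ct,zt([(148,68)])),("s",cs,zs([(53,212)]))):
  q=w2j(j,back(c,p,112.5))[0];print("peg",n,q,np.hypot(q[0]-82,q[1]-75),np.degrees(np.arctan2(q[1]-75,q[0]-82)))
print("peg closed",j2w(j,[82-55,75,112]),"pivot",j2w(j,[82,75,64]))
E
```

```text
1 [ 5.46201440e+02 -1.23273723e+02 -7.05602333e-02] [ 0.2 -0.2  1.2 -0.3  0.9  0.4  0.3  0.1 -0.4  0.2 -0.5 -0.1 -0.9 -0.1
 -0.8 -0. ]
2 [ 5.46115868e+02 -1.22953585e+02 -8.29091348e-02] [-1.1  0.3  1.4 -0.1 -0.2 -0.8]
3 [ 5.45792004e+02 -1.23274151e+02 -7.47149178e-02] [ 0.3 -0.3  1.4  0.1  0.8  0.8  0.1 -0.  -0.3  0.1 -0.5 -0.2 -0.9 -0.3
 -0.7 -0.1 -0.8  0.9  1.3 -0.7 -0.7 -0.9]
board top [[  54.9   -1.2   70. ]
 [  54.3 -101.9   70. ]
 [ -56.6 -102.2   70. ]
 [ -56.1   -2.3   70. ]]
board scene [[  54.4   -6.3   70. ]
 [  53.7 -103.    70. ]
 [ -54.7 -103.3   70. ]
 [ -54.    -6.    70. ]]
peg t [ 96.99089408 127.35537602 112.5       ] 54.459271969885776 74.02201503016965
peg s [ 98.52359963 126.50223667 112.5       ] 54.08798135308967 72.21206239986763
peg closed [[578.31508435 -50.49881655 112.        ]] pivot [[633.16164198 -54.60431485  64.        ]]
```

Request:
step_arm(
  moves=[
    {"travel": [0,0,-1.3],"delta_rot": [0,0,0]},
    {"travel": [0,0,-2.6],"delta_rot": [0,0,0]},
    {"travel": [0,0,-4],"delta_rot": [0,0,0]},
    {"travel": [-1,-0.9,-4],"delta_rot": [0,0,0.6]},
    {"travel": [-2,-1.9,-4],"delta_rot": [0,0,1.2]},
    {"travel": [-3,-2.9,-4],"delta_rot": [0,0,1.8]},
    {"travel": [-4,-3.9,-4],"delta_rot": [0,0,2.4]},
    {"travel": [-5,-4.9,-4],"delta_rot": [0,0,3]},
  ],
  gripper=0,
)

```text
clock: 0.82
ee_pos: [316.3, 325.0, 351.1]
tcp_rot: [0.0, 0.368, 0.93, -0.0]
force: [0.8, 0.0, -0.2]
finger_gap: 0.1
```

```bash
cat > plan.py <<'E'
import sys
from h import *
from scipy.spatial.transform import Rotation as Rn
from bench import manip
# usage: plan.py jx jy z yaw_of_tool_x_in_jig_deg
o=manip.get_obs();j=np.load("j.npy")
q=np.array(o["tcp_rot"]);R=Rn.from_quat(q[[1,2,3,0]])
x=R.as_matrix()
print("t",round(o["clock"],2),"pos",np.round(o["ee_pos"],1),"jig",np.round(w2j(j,o["ee_pos"])[0],1),"toolx yaw jig",round(np.degrees(np.arctan2(x[1,0],x[0,0])-j[2]),1),"F",np.round(o["force"],1),"gap",round(o["finger_gap"],1),"q",np.round(o["joint_pos"],2))
if len(sys.argv)>1:
    a=list(map(float,sys.argv[1:]))
    tgt=j2w(j,a[:3])[0];y=np.radians(a[3])+j[2]
    Rt=Rn.from_matrix(np.c_[[np.cos(y),np.sin(y),0],[np.sin(y),-np.cos(y),0],[0,0,-1]])
    print("travel",np.round(R.inv().apply(tgt-o["ee_pos"])/30,2),"rot",np.round(np.degrees((R.inv()*Rt).as_rotvec())/6,2))
E
python3 plan.py 0 -132 350 90
```

```text
t 0.82 pos [316.3 325.  351.1] jig [-262.3  429.9  351.1] toolx yaw jig 141.1 F [ 0.8  0.  -0.2] gap 0.1 q [ 0.77  0.07  1.59 -0.    1.48 -0.04]
travel [-18.57  -9.08   0.04] rot [-0.    0.    8.51]
```

Request:
step_arm(
  moves=[
    {"travel": [-1.2,-0.6,0],"delta_rot": [0,0,0.6]},
    {"travel": [-2.4,-1.2,0],"delta_rot": [0,0,1.1]},
    {"travel": [-3.6,-1.8,0],"delta_rot": [0,0,1.7]},
    {"travel": [-4.8,-2.4,0],"delta_rot": [0,0,2.2]},
    {"travel": [-6,-3,0],"delta_rot": [0,0,2.8]},
    {"travel": [-7.2,-3.5,0],"delta_rot": [0,0,3.3]},
    {"travel": [-8.4,-4.1,0],"delta_rot": [0,0,3.9]},
    {"travel": [-9.6,-4.7,0],"delta_rot": [0,0,4.4]},
  ],
)

```text
clock: 1.48
ee_pos: [430.4, 25.2, 351.3]
tcp_rot: [0.0, 0.571, 0.821, 0.0]
force: [0.4, 0.7, -0.9]
finger_gap: 0.3
```

```bash
python3 plan.py 0 -135 350 90
```

```text
t 1.48 pos [430.4  25.2 351.3] jig [-126.2  139.5  351.3] toolx yaw jig 114.6 F [ 0.4  0.7 -0.9] gap 0.3 q [ 0.03  0.03  1.63  0.    1.48 -0.32]
travel [-1.007e+01  1.000e-02  4.000e-02] rot [ 0.  -0.   4.1]
```

Request:
step_arm(
  moves=[
    {"travel": [-1.2,0,0],"delta_rot": [0,0,0.6]},
    {"travel": [-2.4,0,0],"delta_rot": [0,0,1.2]},
    {"travel": [-3.6,0,0],"delta_rot": [0,0,1.8]},
    {"travel": [-4.8,0,0],"delta_rot": [0,0,2.4]},
    {"travel": [-6,0,0],"delta_rot": [0,0,3]},
    {"travel": [-7.2,0,0],"delta_rot": [0,0,3.6]},
    {"travel": [-8.4,0,0],"delta_rot": [0,0,4.1]},
    {"travel": [-9.6,0,0],"delta_rot": [0,0,4.1]},
  ],
)

```text
clock: 2.15
ee_pos: [531.4, -244.3, 350.9]
tcp_rot: [-0.0, 0.733, 0.681, -0.0]
force: [0.0, 0.9, 0.3]
finger_gap: -0.4
```

```bash
python3 plan.py 0 -132 150 90
```

```text
t 2.15 pos [ 531.4 -244.3  350.9] jig [  -5.3 -121.8  350.9] toolx yaw jig 90.1 F [0.  0.9 0.3] gap -0.4 q [-0.45  0.29  1.31  0.    1.54 -0.38]
travel [-0.34  0.18  6.7 ] rot [-0.01 -0.    0.01]
```

Request:
step_arm(
  moves=[
    {"travel": [-0.35,0.18,1],"delta_rot": [0,0,0]},
    {"travel": [-0.35,0.18,2.2],"delta_rot": [0,0,0]},
    {"travel": [-0.35,0.18,3.4],"delta_rot": [0,0,0]},
    {"travel": [-0.35,0.18,4.6],"delta_rot": [0,0,0]},
    {"travel": [-0.35,0.18,5.8],"delta_rot": [0,0,0]},
    {"travel": [-0.35,0.18,6.7],"delta_rot": [0,0,0]},
    {"travel": [-0.35,0.18,6.7],"delta_rot": [0,0,0]},
  ],
)

```text
clock: 2.73
ee_pos: [532.0, -251.5, 143.9]
tcp_rot: [-0.006, 0.732, 0.681, -0.002]
force: [-1.2, -1.3, -0.4]
finger_gap: 0.1
```

```bash
python3 plan.py 0 -132 47 90; cat > snap.py <<'E'
import sys,cv2,numpy as np
from bench import manip
tag=sys.argv[1]
for n in sys.argv[2:]:
    f=manip.grab_frame(n);np.savez(f"pics/{n}{tag}.npz",mtx=f["mtx"],extrinsics=f["extrinsics"])
    im=f["img"][:,:,::-1]
    cv2.imwrite(f"pics/{n}{tag}.png",im)
    b={"top":(165,165,160,110),"scene":(145,145,200,150),"wrist":(0,0,560,420)}[n]
    im=im[b[1]:b[1]+b[3],b[0]:b[0]+b[2]]
    k=1 if n=="wrist" else 5 if n=="top" else 4
    cv2.imwrite(f"pics/{n}{tag}z.png",cv2.resize(im,None,fx=k,fy=k,interpolation=cv2.INTER_CUBIC))
E
python3 snap.py 1 wrist scene
```

```text
t 2.73 pos [ 532.  -251.5  143.9] jig [  -4.2 -128.9  143.9] toolx yaw jig 90.2 F [-1.2 -1.3 -0.4] gap 0.1 q [-0.46  0.41  1.65  0.    1.09 -0.39]
travel [-0.12  0.18  3.23] rot [-0.12 -0.05  0.03]
```

View pics/wrist1z.png

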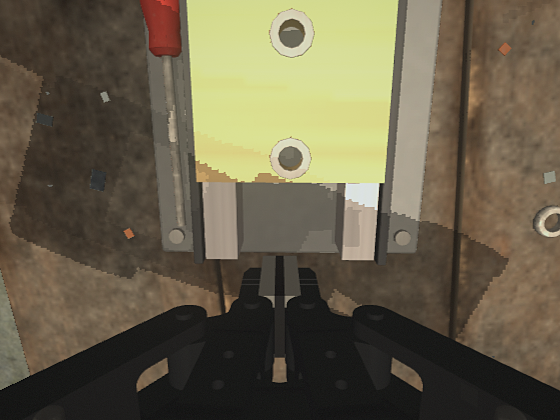

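View pics/scene1z.png

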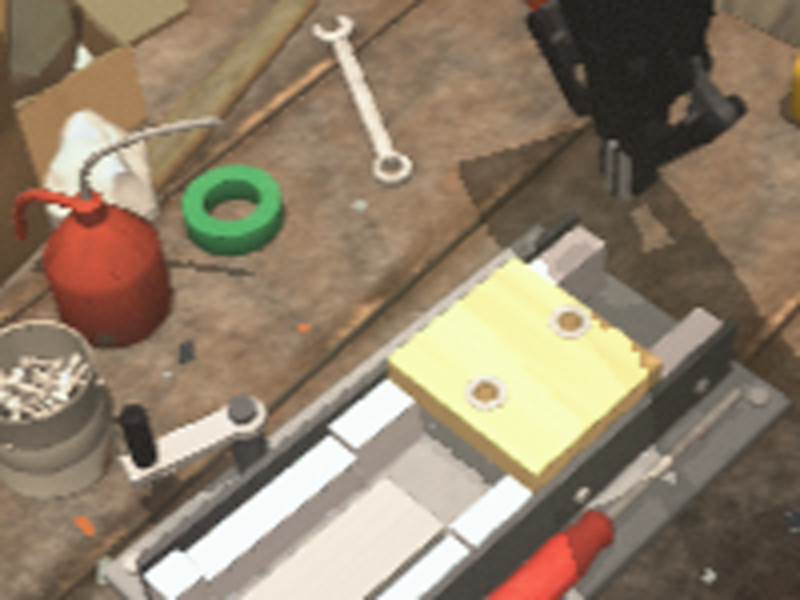

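```bash
python3 plan.py 0 -132 48 90
```

```text
t 2.83 pos [ 535.8 -253.3  150. ] jig [  -0.3 -130.4  150. ] toolx yaw jig 90.2 F [-0.5  0.1  0.9] gap 0.4 q [-0.46  0.41  1.64  0.    1.09 -0.39]
travel [-0.05  0.01  3.4 ] rot [-0.01 -0.01  0.03]
```

Request:
step_arm(
  moves=[
    {"travel": [-0.05,0,0.8],"delta_rot": [0,0,0]},
    {"travel": [-0.05,0,1.6],"delta_rot": [0,0,0]},
    {"travel": [-0.05,0,2.3],"delta_rot": [0,0,0]},
    {"travel": [-0.05,0,2.8],"delta_rot": [0,0,0]},
    {"travel": [-0.05,0,3.2],"delta_rot": [0,0,0]},
    {"travel": [-0.05,0,3.4],"delta_rot": [0,0,0]},
    {"travel": [-0.05,0,3.4],"delta_rot": [0,0,0]},
    {"travel": [-0.05,0,3.4],"delta_rot": [0,0,0]},
  ],
)

```text
clock: 3.5
ee_pos: [537.0, -255.5, 50.0]
tcp_rot: [0.001, 0.732, 0.681, 0.001]
force: [0.1, 0.2, -0.2]
finger_gap: -0.2
```

```bash
python3 plan.py 0 30 48 90
```

```text
t 3.5 pos [ 537.  -255.5   50. ] jig [   1.1 -132.5   50. ] toolx yaw jig 90.2 F [ 0.1  0.2 -0.2] gap -0.2 q [-0.46  0.51  1.76  0.    0.87 -0.39]
travel [ 5.42 -0.02  0.06] rot [0.03 0.01 0.03]
```

Request:
step_arm(
  moves=[
    {"travel": [0.2,0,0.1],"delta_rot": [0,0,0]},
    {"travel": [0.4,0,0.1],"delta_rot": [0,0,0]},
    {"travel": [0.6,0,0.1],"delta_rot": [0,0,0]},
    {"travel": [0.75,0,0.1],"delta_rot": [0,0,0]},
    {"travel": [0.9,0,0.1],"delta_rot": [0,0,0]},
    {"travel": [1.05,0,0.1],"delta_rot": [0,0,0]},
    {"travel": [1.25,0,0.1],"delta_rot": [0,0,0]},
    {"travel": [1.45,0,0.1],"delta_rot": [0,0,0]},
  ],
)

```text
clock: 4.17
ee_pos: [539.3, -211.3, 45.7]
tcp_rot: [0.001, 0.732, 0.681, 0.0]
force: [0.7, -2.6, 1.9]
finger_gap: -0.2
```

```bash
python3 plan.py 0 30 48 90; python3 snap.py 2 scene wrist
```

```text
t 4.17 pos [ 539.3 -211.3   45.7] jig [  0.1 -88.3  45.7] toolx yaw jig 90.2 F [ 0.7 -2.6  1.9] gap -0.2 q [-0.39  0.5   1.8  -0.    0.84 -0.32]
travel [ 3.94  0.01 -0.08] rot [0.01 0.   0.03]
```

View pics/scene2z.png

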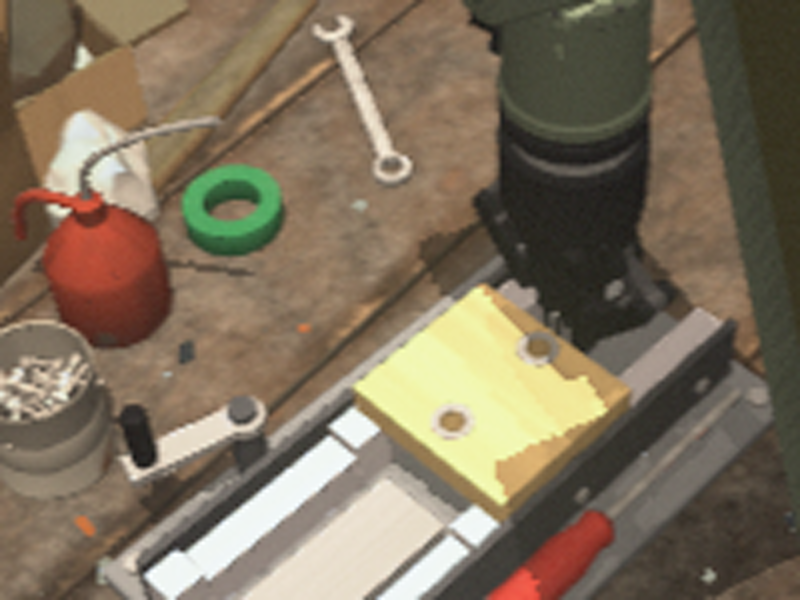

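View pics/wrist2z.png

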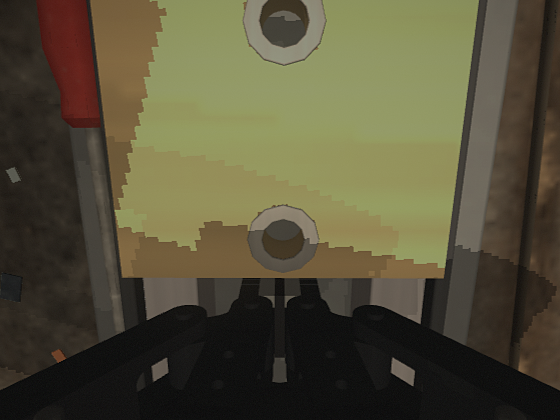

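Request:
step_arm(
  moves=[
    {"travel": [0.2,0,-0.05],"delta_rot": [0,0,0]},
    {"travel": [0.4,0,-0.05],"delta_rot": [0,0,0]},
    {"travel": [0.6,0,-0.05],"delta_rot": [0,0,0]},
    {"travel": [0.8,0,-0.05],"delta_rot": [0,0,0]},
    {"travel": [1.0,0,-0.05],"delta_rot": [0,0,0]},
    {"travel": [1.2,0,-0.05],"delta_rot": [0,0,0]},
    {"travel": [1.4,0,-0.05],"delta_rot": [0,0,0]},
    {"travel": [1.6,0,-0.05],"delta_rot": [0,0,0]},
  ],
)

```text
clock: 4.93
ee_pos: [542.2, -162.9, 46.7]
tcp_rot: [-0.0, 0.732, 0.682, -0.0]
force: [0.2, -1.5, 0.1]
finger_gap: 0.1
```

```bash
python3 plan.py 0 30 48 90
```

```text
t 4.93 pos [ 542.2 -162.9   46.7] jig [ -0.6 -39.8  46.7] toolx yaw jig 90.2 F [ 0.2 -1.5  0.1] gap 0.1 q [-0.31  0.48  1.83  0.    0.83 -0.24]
travel [ 2.33  0.03 -0.04] rot [-0.   -0.    0.03]
```

Request:
step_arm(
  moves=[
    {"travel": [0.16,0,0],"delta_rot": [0,0,0]},
    {"travel": [0.32,0,0],"delta_rot": [0,0,0]},
    {"travel": [0.48,0,0],"delta_rot": [0,0,0]},
    {"travel": [0.64,0,0],"delta_rot": [0,0,0]},
    {"travel": [0.8,0,0],"delta_rot": [0,0,0]},
    {"travel": [0.96,0,0],"delta_rot": [0,0,0]},
    {"travel": [1.12,0,0],"delta_rot": [0,0,0]},
    {"travel": [1.28,0,0],"delta_rot": [0,0,0]},
  ],
)

```text
clock: 5.6
ee_pos: [545.3, -125.1, 47.1]
tcp_rot: [0.0, 0.732, 0.681, 0.0]
force: [0.5, -3.3, 2.0]
finger_gap: -0.1
```

```bash
python3 plan.py 0 30 48 90; python3 snap.py 3 scene
```

```text
t 5.6 pos [ 545.3 -125.1   47.1] jig [-0.4 -1.8 47.1] toolx yaw jig 90.2 F [ 0.5 -3.3  2. ] gap -0.1 q [-0.25  0.47  1.84 -0.    0.82 -0.17]
travel [ 1.06  0.02 -0.03] rot [0.01 0.   0.03]
```

View pics/scene3z.png

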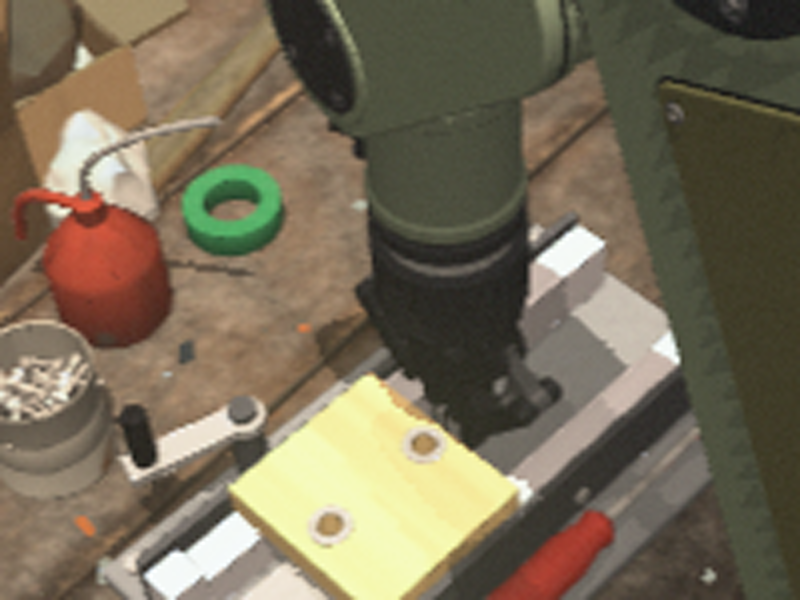

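Request:
step_arm(
  moves=[
    {"travel": [0.15,0,0],"delta_rot": [0,0,0]},
    {"travel": [0.3,0,0],"delta_rot": [0,0,0]},
    {"travel": [0.45,0,0],"delta_rot": [0,0,0]},
    {"travel": [0.6,0,0],"delta_rot": [0,0,0]},
    {"travel": [0.75,0,0],"delta_rot": [0,0,0]},
    {"travel": [0.88,0,0],"delta_rot": [0,0,0]},
    {"travel": [1.0,0,0],"delta_rot": [0,0,0]},
    {"travel": [1.0,0,0],"delta_rot": [0,0,0]},
  ],
)

```text
clock: 6.32
ee_pos: [547.2, -94.5, 46.8]
tcp_rot: [-0.0, 0.732, 0.682, 0.0]
force: [0.2, 0.3, -0.1]
finger_gap: -0.1
```

```bash
python3 plan.py 0 30 48 90; python3 snap.py 4 scene wrist
```

```text
t 6.32 pos [547.2 -94.5  46.8] jig [-0.7 28.8 46.8] toolx yaw jig 90.2 F [ 0.2  0.3 -0.1] gap -0.1 q [-0.19  0.47  1.85  0.    0.82 -0.12]
travel [ 0.04  0.02 -0.04] rot [-0.   -0.01  0.04]
```

View pics/scene4z.png

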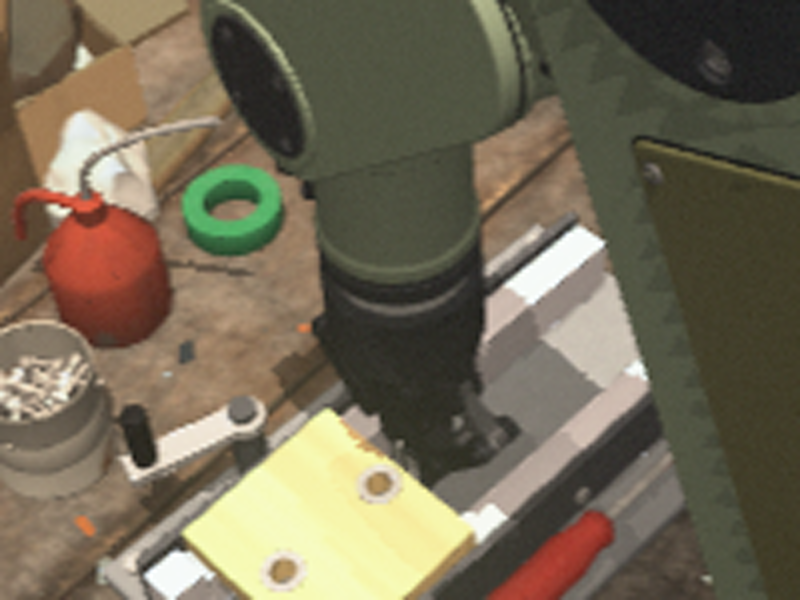

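View pics/wrist4z.png

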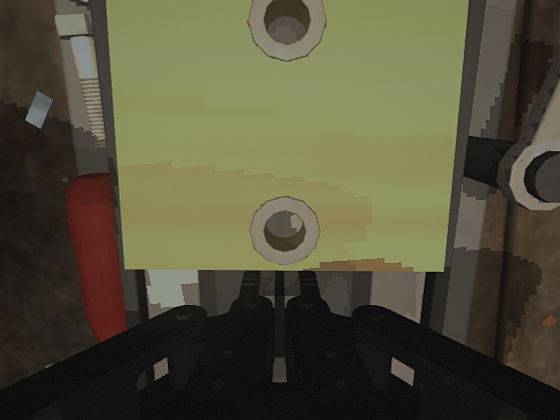

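Request:
step_arm(
  moves=[
    {"travel": [0.05,0,0],"delta_rot": [0,0,0]},
    {"travel": [0.1,0,0],"delta_rot": [0,0,0]},
    {"travel": [0.12,0,0],"delta_rot": [0,0,0]},
    {"travel": [0.12,0,0],"delta_rot": [0,0,0]},
  ],
)

```text
clock: 6.75
ee_pos: [547.5, -91.9, 46.9]
tcp_rot: [0.0, 0.732, 0.681, 0.0]
force: [-0.5, -0.8, 0.1]
finger_gap: -0.0
```

```bash
python3 plan.py 0 30 48 90; python3 snap.py 5 wrist
```

```text
t 6.75 pos [547.5 -91.9  46.9] jig [-0.6 31.4 46.9] toolx yaw jig 90.2 F [-0.5 -0.8  0.1] gap -0.0 q [-0.19  0.47  1.85 -0.    0.82 -0.12]
travel [-0.05  0.02 -0.04] rot [0.   0.   0.03]
```

View pics/wrist5z.png

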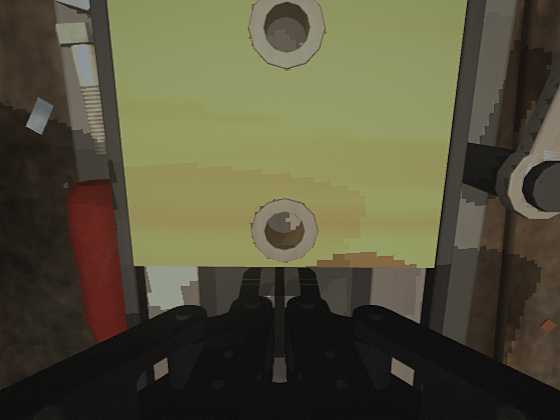

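Request:
step_arm(
  moves=[
    {"travel": [-0.3,0,0],"delta_rot": [0,0,0]},
    {"travel": [-0.8,0,-0.3],"delta_rot": [0,0,0]},
    {"travel": [-1.2,0,-1],"delta_rot": [0,0,0]},
    {"travel": [-1.2,0,-2.2],"delta_rot": [0,0,0]},
    {"travel": [-1.5,0,-3.4],"delta_rot": [0,0,0]},
    {"travel": [-1.8,0,-4.2],"delta_rot": [0,0,0]},
    {"travel": [-1.8,0,-4.2],"delta_rot": [0,0,0]},
    {"travel": [-1.8,0,-4.2],"delta_rot": [0,0,0]},
  ],
)

```text
clock: 7.47
ee_pos: [544.1, -146.6, 174.3]
tcp_rot: [0.001, 0.732, 0.681, 0.001]
force: [0.3, -0.1, -0.4]
finger_gap: -0.1
```

```bash
python3 plan.py; python3 snap.py 6 wrist top
python3 - <<'E'
from h import *
ct=cam("top");cs=cam("scene");j=np.load("j.npy")
print("tin",w2j(j,back(ct,[199,147],75)),w2j(j,back(cs,[155,240],75)))
for n,a,b in(("oilcan tip?",(232,112),(196,178)),("oilcan top",(233,122),(163,196)),("bottle cap",(147,122),(90,231)),("can far",(391,127),(286,90))):
  f=lambda P:np.r_[proj(ct,P)[0]-a,proj(cs,P)[0]-b]
  r=least_squares(f,[700,0,100]);print(n,w2j(j,r.x),np.round(r.fun,1))
E
```

```text
t 7.47 pos [ 544.1 -146.6  174.3] jig [ 1.000e-01 -2.340e+01  1.743e+02] toolx yaw jig 90.1 F [ 0.3 -0.1 -0.4] gap -0.1 q [-0.28  0.34  1.68  0.    1.11 -0.21]
tin [[183.93891224 130.17201518  75.        ]] [[176.44182372 134.27600271  75.        ]]
oilcan tip? [[229.22653617  11.27716823 142.38449745]] [ 12.   13.8 -16.3  -2.3]
oilcan top [[253.87730397  48.6112825   87.54188676]] [-0.7 -0.8  1.   0.1]
bottle cap [[213.10139996 236.50255845 169.56313954]] [ 1.1  1.  -1.2 -0.2]
can far [[ 235.61798212 -337.02082004  187.95260409]] [ 0.7  1.  -1.2 -0.1]
```

View pics/wrist6z.png

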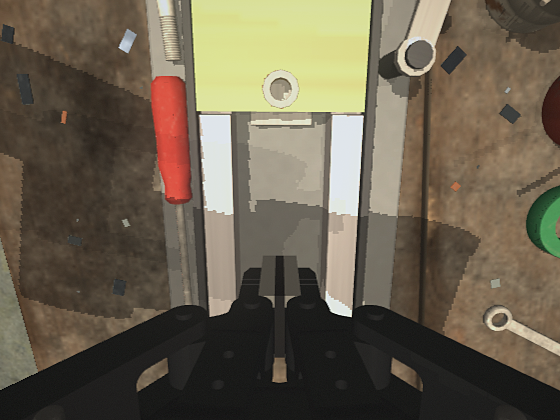

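View pics/top6.png

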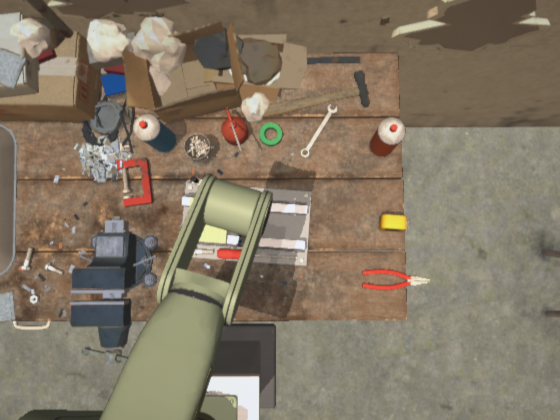

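```bash
python3 plan.py 127 122 174 0; python3 - <<'E'
from h import *
c=cam("wrist","6");j=np.load("j.npy")
print(w2j(j,back(c,[(195,112),(366,112)],62)))
print("pivot head",w2j(j,back(c,[(421,54)],78.5)))
E
```

```text
t 7.57 pos [ 542.6 -145.5  171.7] jig [ -1.5 -22.4 171.7] toolx yaw jig 90.2 F [ 0.6 -0.6 -0.5] gap -0.1 q [-0.28  0.34  1.69  0.    1.11 -0.21]
travel [ 4.8   4.3  -0.08] rot [-2.000e-02  1.000e-02  1.503e+01]
[[-54.59460315  42.41899443  62.        ]
 [ 57.31611726  42.61296305  62.        ]]
pivot head [[83.95679209 75.75279085 78.5       ]]
```

Request:
step_arm(
  moves=[
    {"travel": [0.6,0.5,0],"delta_rot": [0,0,1.1]},
    {"travel": [1.2,1.1,0],"delta_rot": [0,0,2.2]},
    {"travel": [1.8,1.6,0],"delta_rot": [0,0,3.3]},
    {"travel": [2.4,2.1,0],"delta_rot": [0,0,4.4]},
    {"travel": [3.0,2.7,0],"delta_rot": [0,0,5.5]},
    {"travel": [3.6,3.2,0],"delta_rot": [0,0,6.6]},
    {"travel": [4.2,3.8,0],"delta_rot": [0,0,7.7]},
    {"travel": [4.8,4.3,0],"delta_rot": [0,0,8.8]},
  ],
)

```text
clock: 8.23
ee_pos: [682.5, -9.9, 170.2]
tcp_rot: [-0.001, 0.959, 0.283, -0.002]
force: [0.5, -0.0, 0.3]
finger_gap: 0.0
```

```bash
python3 plan.py 127 122 174 0
```

```text
t 8.23 pos [682.5  -9.9 170.2] jig [127.9 123.3 170.2] toolx yaw jig 37.1 F [ 0.5 -0.   0.3] gap 0.0 q [-0.03  0.53  1.38  0.    1.24  0.97]
travel [-0.05  0.02 -0.12] rot [-0.01  0.04  6.18]
```

Request:
step_arm(
  moves=[
    {"travel": [0,0,0],"delta_rot": [0,0,1.1]},
    {"travel": [0,0,0],"delta_rot": [0,0,2.2]},
    {"travel": [0,0,0],"delta_rot": [0,0,3.3]},
    {"travel": [0,0,0],"delta_rot": [0,0,4.4]},
    {"travel": [0,0,0],"delta_rot": [0,0,5.5]},
    {"travel": [0,0,0],"delta_rot": [0,0,6.2]},
    {"travel": [0,0,0],"delta_rot": [0,0,6.2]},
    {"travel": [0,0,0],"delta_rot": [0,0,6.2]},
  ],
)

```text
clock: 8.9
ee_pos: [681.7, -10.9, 170.9]
tcp_rot: [-0.0, 0.999, -0.034, -0.002]
force: [0.2, 0.3, 0.6]
finger_gap: 0.1
```

```bash
python3 snap.py 7 wrist scene; python3 plan.py 127 121 86 0
```

```text
t 9.0 pos [682.1 -11.  171.7] jig [127.5 122.1 171.7] toolx yaw jig 0.3 F [ 0.4  0.4 -0.1] gap 0.1 q [-0.03  0.53  1.38  0.    1.24  1.61]
travel [-0.01  0.04  2.86] rot [-0.    0.02  0.05]
```

View pics/wrist7z.png

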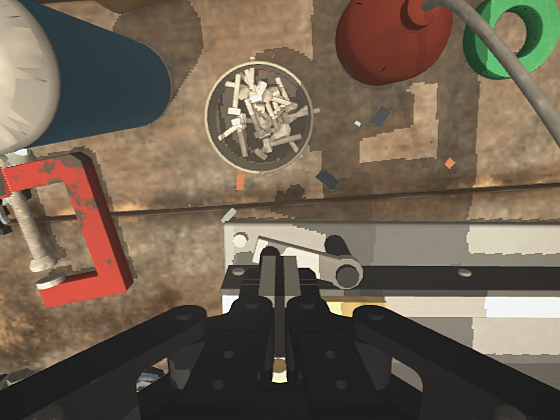

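View pics/scene7z.png

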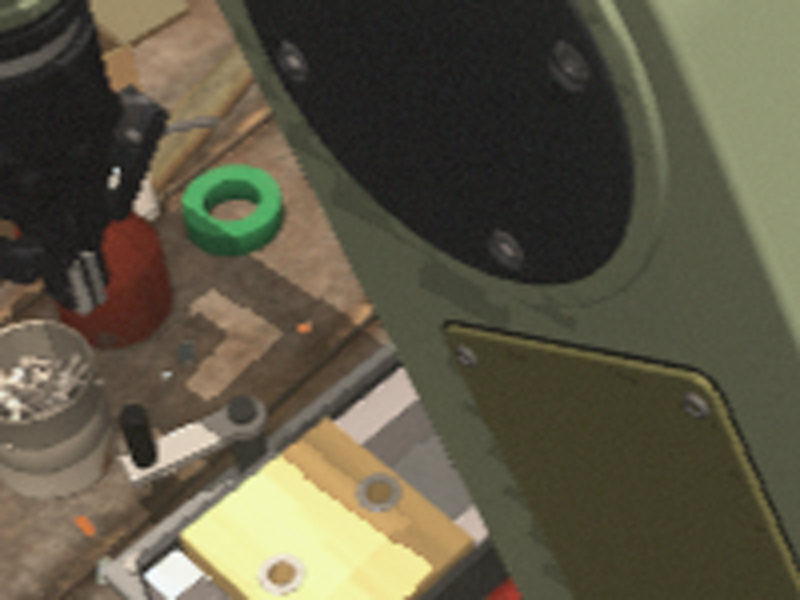

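```bash
python3 - <<'E'
from h import *
c=cam("wrist","7");j=np.load("j.npy")
print("tin",w2j(j,back(c,[(260,118),(260,173),(260,62)],75)))
print("peg if z112",w2j(j,back(c,[(268,250)],112.5)),"head",w2j(j,back(c,[(348,274)],78.5)))
P=j2w(j,[[98,127,112.5],[98,127,72.5],[82,75,78.5]]);print(proj(c,P))
E
```

```text
tin [[188.6761832  134.96162905  75.        ]
 [154.62485275 135.24071892  75.        ]
 [220.81145427 134.69824349  75.        ]]
peg if z112 [[116.69953552 129.14678799 112.5       ]] head [[86.55658868 76.01479432 78.5       ]]
[[271.77242555 280.16469656]
 [272.89611103 254.52842183]
 [349.13005251 280.17269542]]
```

Request:
step_arm(
  moves=[
    {"travel": [0.1,0,0.5],"delta_rot": [0,0,0]},
    {"travel": [0.1,0,1.1],"delta_rot": [0,0,0]},
    {"travel": [0.1,0,1.7],"delta_rot": [0,0,0]},
    {"travel": [0.1,0,2.2],"delta_rot": [0,0,0]},
    {"travel": [0.1,0,2.6],"delta_rot": [0,0,0]},
    {"travel": [0.1,0,2.85],"delta_rot": [0,0,0]},
    {"travel": [0.1,0,2.85],"delta_rot": [0,0,0]},
    {"travel": [0.1,0,2.85],"delta_rot": [0,0,0]},
  ],
)

```text
clock: 9.67
ee_pos: [685.6, -11.4, 87.3]
tcp_rot: [-0.0, 0.999, -0.036, -0.0]
force: [1.3, -0.2, 0.3]
finger_gap: 0.1
```

```bash
python3 snap.py 8 wrist scene; python3 plan.py 127 121 86 0
```

```text
t 9.77 pos [686.3 -11.4  88.5] jig [131.8 122.   88.5] toolx yaw jig 0.2 F [ 0.1 -0.4  0.2] gap -0.3 q [-0.03  0.6   1.48  0.    1.07  1.61]
travel [-0.16  0.03  0.08] rot [-0.   -0.02  0.03]
```

View pics/scene8z.png

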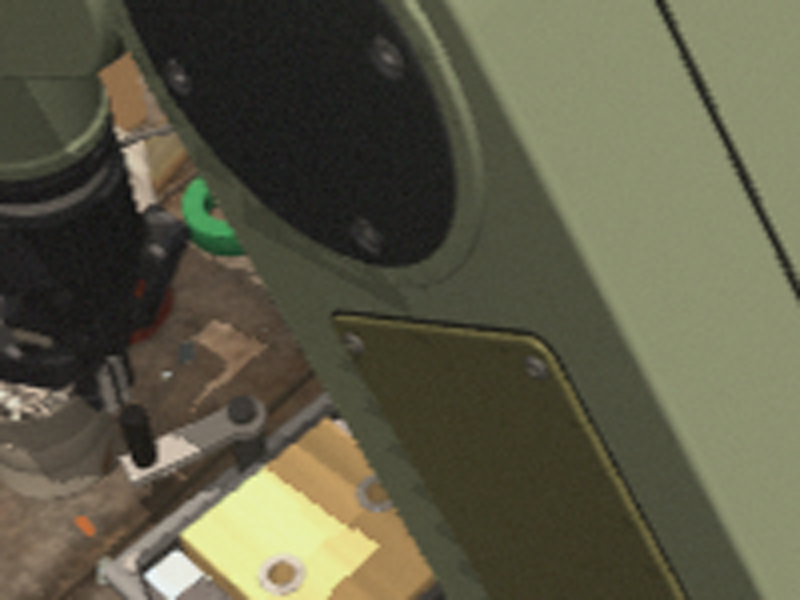

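View pics/wrist8z.png

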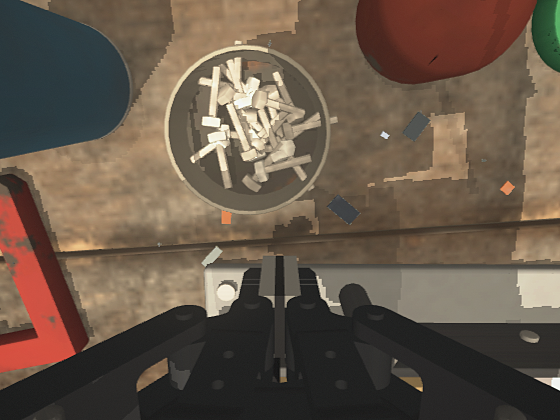

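Request:
step_arm(
  moves=[
    {"travel": [-0.2,0,0.05],"delta_rot": [0,0,0]},
    {"travel": [-0.4,-0.05,0.08],"delta_rot": [0,0,0]},
    {"travel": [-0.6,-0.1,0.08],"delta_rot": [0,0,0]},
    {"travel": [-0.75,-0.15,0.08],"delta_rot": [0,0,0]},
    {"travel": [-0.9,-0.2,0.08],"delta_rot": [0,0,0]},
    {"travel": [-1.05,-0.25,0.08],"delta_rot": [0,0,0]},
    {"travel": [-1.25,-0.32,0.08],"delta_rot": [0,0,-1]},
    {"travel": [-1.45,-0.35,0.08],"delta_rot": [0,0,-2]},
  ],
)

```text
clock: 10.43
ee_pos: [642.7, 2.3, 85.2]
tcp_rot: [0.0, 0.997, 0.072, 0.001]
force: [0.7, 0.1, -0.1]
finger_gap: -0.4
```

```bash
python3 snap.py 9 wrist scene; python3 plan.py 70.1 131.6 86 30;python3 plan.py 43.4 118 86 60;python3 plan.py 27 92 86 90
```

```text
t 10.53 pos [641.8   2.5  85.1] jig [ 86.3 132.6  85.1] toolx yaw jig 12.2 F [-0.5  1.   0.1] gap -0.4 q [-0.01  0.54  1.6   0.    1.01  1.42]
travel [-0.54 -0.08 -0.03] rot [-0.    0.01 -2.97]
t 10.53 pos [641.8   2.5  85.1] jig [ 86.3 132.6  85.1] toolx yaw jig 12.2 F [-0.5  1.   0.1] gap -0.4 q [-0.01  0.54  1.6   0.    1.01  1.42]
travel [-1.5   0.17 -0.03] rot [-0.01  0.01 -7.97]
t 10.53 pos [641.8   2.5  85.1] jig [ 86.3 132.6  85.1] toolx yaw jig 12.2 F [-0.5  1.   0.1] gap -0.4 q [-0.01  0.54  1.6   0.    1.01  1.42]
travel [-2.22  0.9  -0.03] rot [-1.000e-02  1.000e-02 -1.297e+01]
```

View pics/scene9z.png

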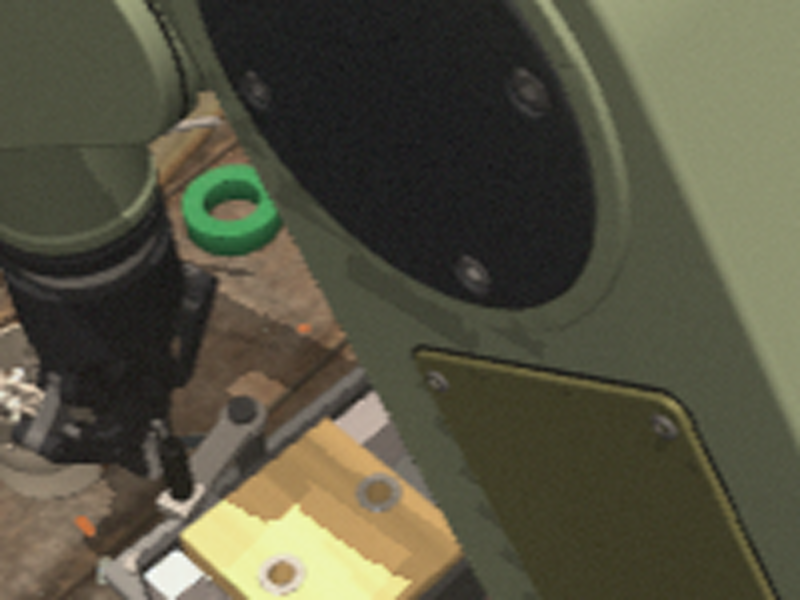

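View pics/wrist9z.png

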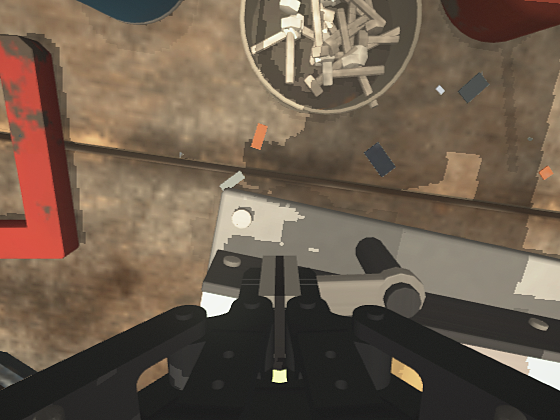

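```bash
for f in 18 24 30 36 42 48 54 60; do python3 - $f <<'E'
import sys,math
f=float(sys.argv[1]);t=math.radians(f+90);p=math.radians(f)
x=82+55*math.cos(t)+18*math.cos(p);y=75+55*math.sin(t)+18*math.sin(p)
a=math.radians(12.2);dx,dy=x-86.3,y-132.6
print(f,round((dx*math.cos(a)+dy*math.sin(a))/30,2),round(-(-dx*math.sin(a)+dy*math.cos(a))/30,2),round(-(f-12.2)/6,2))
E
done
```

```text
18.0 -0.13 -0.04 -0.97
24.0 -0.33 -0.07 -1.97
30.0 -0.54 -0.08 -2.97
36.0 -0.74 -0.07 -3.97
42.0 -0.94 -0.04 -4.97
48.0 -1.13 0.01 -5.97
54.0 -1.32 0.08 -6.97
60.0 -1.5 0.17 -7.97
```

Request:
step_arm(
  moves=[
    {"travel": [-0.13,-0.04,-0.03],"delta_rot": [0,0,-1]},
    {"travel": [-0.33,-0.07,-0.03],"delta_rot": [0,0,-2]},
    {"travel": [-0.54,-0.08,-0.03],"delta_rot": [0,0,-3]},
    {"travel": [-0.74,-0.07,-0.03],"delta_rot": [0,0,-4]},
    {"travel": [-0.94,-0.04,-0.03],"delta_rot": [0,0,-5]},
    {"travel": [-1.13,0,-0.03],"delta_rot": [0,0,-6]},
    {"travel": [-1.32,0.08,-0.03],"delta_rot": [0,0,-7]},
    {"travel": [-1.5,0.17,-0.03],"delta_rot": [0,0,-8]},
  ],
)

```text
clock: 11.2
ee_pos: [599.2, -8.8, 86.0]
tcp_rot: [-0.0, 0.883, 0.47, 0.001]
force: [1.8, 0.5, -0.1]
finger_gap: -0.1
```

```bash
python3 snap.py 10 wrist;cat >a.py <<'E'
import math
from h import *
from bench import manip
o=manip.get_obs();j=np.load("j.npy");X,Y,Z=w2j(j,o["ee_pos"])[0];q=o["tcp_rot"]
a=2*math.atan2(q[2],q[1])-j[2];print("jig",X,Y,Z,math.degrees(a),o["force"],o["clock"])
for f in (66,72,78,84,87,90,92,94):
  t=math.radians(f+90);p=math.radians(min(f,90))
  x=82+55*math.cos(t)+18*math.cos(p);y=75+55*math.sin(t)+18*math.sin(p);dx,dy=x-X,y-Y
  print(f,round((dx*math.cos(a)+dy*math.sin(a))/30,2),round(-(-dx*math.sin(a)+dy*math.cos(a))/30,2),round(-(p-a)*180/math.pi/6,2))
E
python3 a.py
```

```text
jig 43.62322841856169 117.38548685350965 85.94200013260443 60.491810467844836 [-0.76532566  0.00682359 -0.73974823] 11.25
66 -0.18 -0.07 -0.92
72 -0.38 -0.11 -1.92
78 -0.58 -0.12 -2.92
84 -0.78 -0.11 -3.92
87 -0.88 -0.1 -4.42
90 -0.98 -0.08 -4.92
92 -1.04 -0.05 -4.92
94 -1.09 -0.01 -4.92
```

View pics/wrist10z.png

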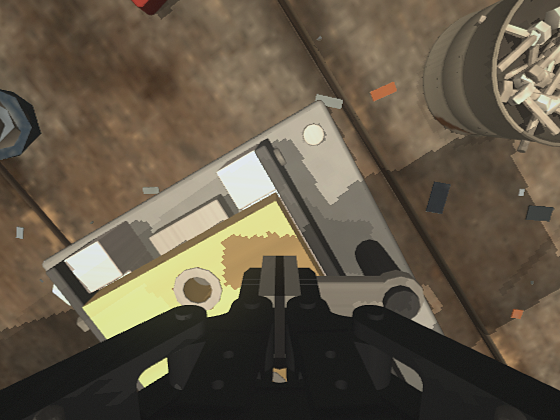

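Request:
step_arm(
  moves=[
    {"travel": [-0.18,-0.07,0],"delta_rot": [0,0,-0.9]},
    {"travel": [-0.38,-0.11,0],"delta_rot": [0,0,-1.9]},
    {"travel": [-0.58,-0.12,0],"delta_rot": [0,0,-2.9]},
    {"travel": [-0.78,-0.11,0],"delta_rot": [0,0,-3.9]},
    {"travel": [-0.88,-0.1,0],"delta_rot": [0,0,-4.4]},
    {"travel": [-0.95,-0.08,0],"delta_rot": [0,0,-4.9]},
    {"travel": [-0.98,-0.08,0],"delta_rot": [0,0,-4.9]},
    {"travel": [-0.98,-0.08,0],"delta_rot": [0,0,-4.9]},
  ],
)

```text
clock: 11.92
ee_pos: [580.6, -32.1, 85.9]
tcp_rot: [-0.0, 0.737, 0.676, 0.0]
force: [-0.0, 1.0, -0.4]
finger_gap: -0.1
```

```bash
python3 snap.py 11 wrist scene; python3 plan.py 27 91 86 90
```

```text
t 12.02 pos [580.5 -32.1  85.7] jig [27.8 93.6 85.7] toolx yaw jig 89.5 F [ 0.7 -0.1 -0.7] gap 0.2 q [-0.07  0.46  1.75 -0.    0.94  0.01]
travel [-0.09 -0.03 -0.01] rot [-0.    0.   -0.09]
```

View pics/wrist11z.png

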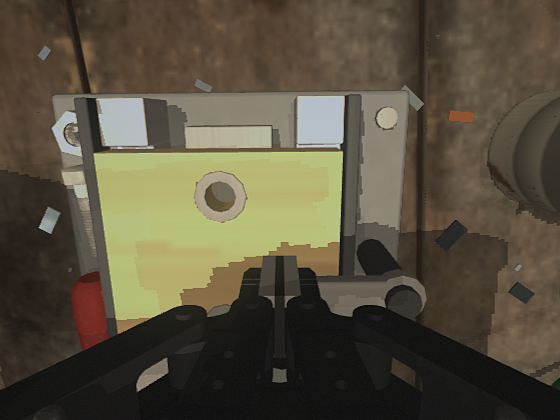

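View pics/scene11z.png

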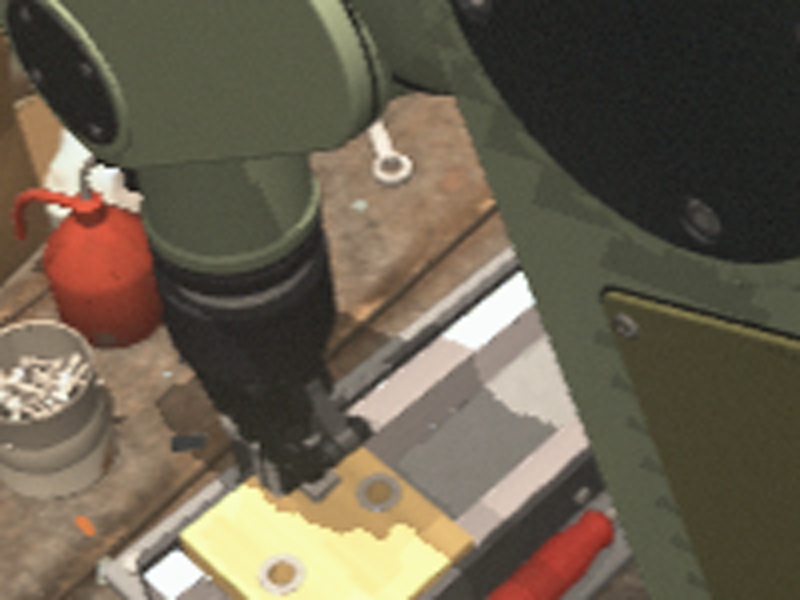

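Request:
step_arm(
  moves=[
    {"travel": [-0.05,-0.02,0],"delta_rot": [0,0,0]},
    {"travel": [-0.1,-0.02,0],"delta_rot": [0,0,0]},
    {"travel": [-0.13,-0.02,0],"delta_rot": [0,0,0]},
    {"travel": [-0.13,-0.02,0],"delta_rot": [0,0,0]},
  ],
)

```text
clock: 12.35
ee_pos: [580.4, -32.5, 85.8]
tcp_rot: [-0.002, 0.737, 0.676, 0.003]
force: [2.1, 11.4, 0.2]
finger_gap: -0.2
```

```bash
python3 plan.py
```

```text
t 12.35 pos [580.4 -32.5  85.8] jig [27.8 93.1 85.8] toolx yaw jig 89.4 F [ 2.1 11.4  0.2] gap -0.2 q [-0.08  0.46  1.75  0.01  0.93  0.  ]
```

Request:
step_arm(
  moves=[
    {"travel": [0.3,0,0],"delta_rot": [0,0,0]},
    {"travel": [0.7,0,0],"delta_rot": [0,0,0]},
    {"travel": [0.9,0,-0.8],"delta_rot": [0,0,0]},
    {"travel": [0.9,0,-2],"delta_rot": [0,0,0]},
    {"travel": [0.9,0,-3.2],"delta_rot": [0,0,0]},
    {"travel": [0.2,0,-4.4],"delta_rot": [0,0,0]},
    {"travel": [-1,-1,-5],"delta_rot": [0,0,0]},
    {"travel": [-2,-2,-5],"delta_rot": [0,0,0]},
  ],
)

```text
clock: 13.02
ee_pos: [524.1, -85.6, 239.2]
tcp_rot: [0.004, 0.735, 0.678, 0.002]
force: [0.6, -0.8, 0.3]
finger_gap: -0.2
```

Request:
step_arm(
  moves=[
    {"travel": [-1,-1,0],"delta_rot": [0,0,0]},
    {"travel": [-2,-2,0],"delta_rot": [0,0,0]},
    {"travel": [-3,-2.5,0],"delta_rot": [0,0,0]},
    {"travel": [-3.5,-2.5,0],"delta_rot": [0,0,0]},
    {"travel": [-3.5,-2.5,0],"delta_rot": [0,0,0]},
    {"travel": [-3.5,-2.5,0],"delta_rot": [0,0,0]},
  ],
)

```text
clock: 13.52
ee_pos: [438.1, -183.7, 235.4]
tcp_rot: [-0.0, 0.736, 0.677, 0.0]
force: [-0.9, 0.6, 1.2]
finger_gap: -0.2
```

```bash
python3 snap.py 12 wrist scene top; python3 plan.py
```

```text
t 13.67 pos [ 438.6 -182.6  235.1] jig [-102.4  -67.2  235.1] toolx yaw jig 89.7 F [ 0.1  0.3 -0.2] gap -0.1 q [-0.42  0.16  1.77  0.    1.21 -0.34]
```

View pics/wrist12z.png

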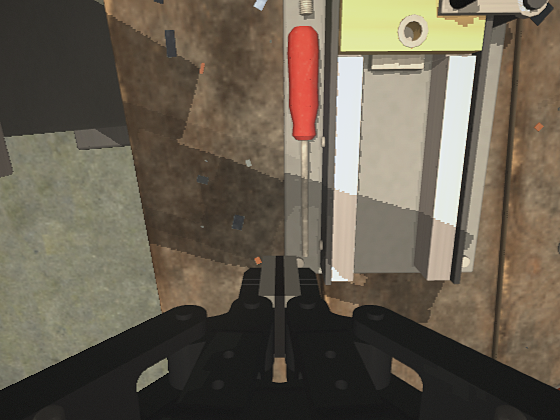

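View pics/scene12z.png

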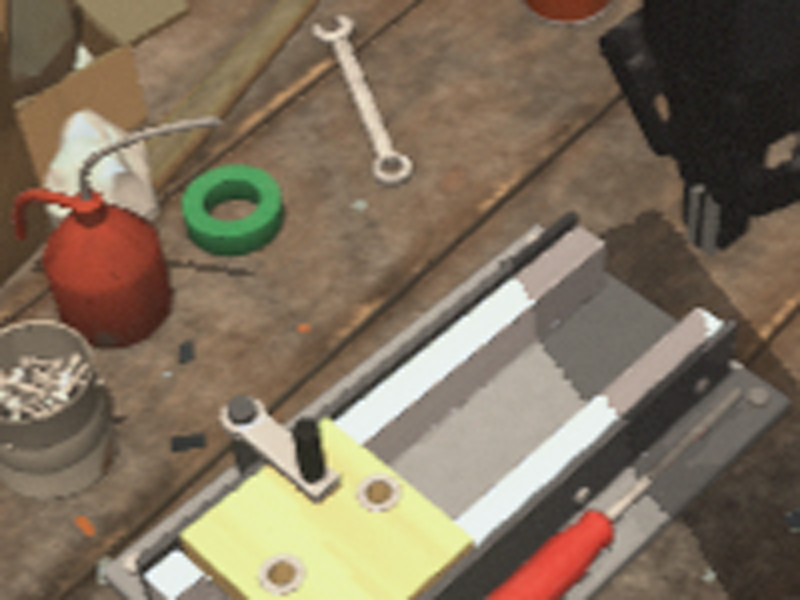

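View pics/top12z.png

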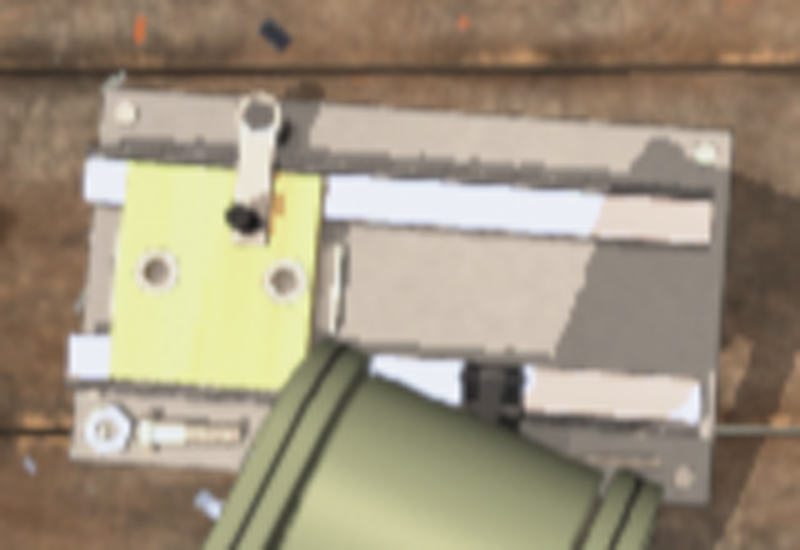

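```bash
python3 - <<'E'
from h import *
ct,cs=cam("top"),cam("scene");j=np.load("j.npy")
zt=lambda a:np.array(a,float)/5+165-0.4
zs=lambda a:np.array(a,float)/4+145-0.375
for n,c,p in(("t",ct,zt([(238,215)])),("s",cs,zs([(308,424)]))):
  q=w2j(j,back(c,p,112.5))[0];print("peg",n,q,np.arctan2(q[1]-75,q[0]-82)%6.283-np.radians(55))
print("board",w2j(j,back(ct,zt([(128,162),(323,175),(306,390),(111,378)]),62)))
print("board s",w2j(j,back(cs,zs([(182,538),(328,415),(474,540)]),62)))
E
```

```text
peg t [ 27.35504345  76.698194   112.5       ] 2.150594697403779
peg s [ 29.17512608  71.92956422 112.5       ] 2.2395357424041853
board [[ 54.96695058 144.04967619  62.        ]
 [ 55.2898039   43.38162692  62.        ]
 [-55.12493403  43.02660006  62.        ]
 [-56.09138053 142.81969156  62.        ]]
board s [[ 53.8916666  141.64470736  62.        ]
 [ 56.50332038  39.605352    62.        ]
 [-54.71587219  42.03385113  62.        ]]
```

Keeper is at about 2.15–2.24 rad, which is the stop. The board centre is at about y = 92–93 and flat, and the robot is clear of everything.

```bash
python3 -c "
from bench import manip
print(manip.job_done())"
```

```text
the job is handed in; nothing more can be done
None
```

The board is in the notch and the turn-button is closed across it. I handed the job in at about 13.7 s; no verdict was reported.

- **Board:** I pushed it along the rails with the closed fingertips until it dropped into the notch. In the last pictures its centre is at about y = 91 to 93 mm. Its outline fits a flat top at 62 mm in both the top and scene views.
- **Turn-button:** I pushed the peg round in an arc until the force rose to 11 N with no further movement, so I took that as the stop. The peg measured 2.15 rad in the top view and 2.24 rad in the scene view. They differ by about 0.09 rad, on either side of the 2.18 rad stop and both above 2.05.
- **Clearance and bystanders:** The arm finished clear of everything, with no measurable force on the tool. The screwdriver, bolt, nut and screw tin look unmoved in the views I checked. I didn't recheck the tape measure or pliers, but the arm's path stayed away from both.

One disagreement on the way: the wrist camera put the turn-button up to about 4 mm farther in x than the fixed cameras did. I started the peg push with extra clearance to allow for that.

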